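# Turn the guard-comb carousel and lock it

## Robot

A 6-joint arm with a two-finger parallel gripper is mounted at the origin on the work surface. World frame = base frame: x ahead of the robot, y to its left, z up, the work surface at z = 0. Lengths are in m, angles in rad, forces in N, time in s.
With the tool pointing down it reaches from about 0.375 to 0.9 m from the base axis. Payload 3.1 kg.
Tool frame: the origin (TCP) lies midway between the tips of the shut fingers; the grasp point (between the pads) lies 19 mm behind it (manip.hold_point_z is the distance from the TCP to the grasp point, in m); x points along the fingers, y is the direction in which the jaws open and shut, and the axes are right-handed (so a half turn about x gives the same grasp; the last joint's range is limited). The gripper opens to 85 mm and grips with 20 to 120 N. Pads are 22 mm wide; open, the fingers measure 114 mm over their backs; the gripper's body (76 mm by 85 mm) begins 54 mm behind the grasp point. The pads swing forward as they close: fully open they stand 13 mm farther back than shut.
Start: joints at [1.018, 0.527, 1.433, -0, 1.181, -0.178], TCP at [0.228, 0.582, 0.231] pointing down, gripper open.
Joint ranges: [-3.08, 3.08], [-0.75, 2.2], [0.22, 2.44], [-1.43, 4.57], [0, 2.65], [-2.85, 2.85]. Speed limits (rad/s): [2.79, 2.79, 3.14, 3.14, 3.14, 3.14].

## Interface

Orientations are given as a unit quaternion [x, y, z, w].
In Python, from station import manip, snapshot gives the robot as it stands.
- The arm moves only by the shell command python3 -m crank 'ROWS' [FORCE]. ROWS is JSON, a list of rows, each a list of 5 numbers: the finger opening in m, from 0 to 0.0854, then the shift along the tool's x, y, z in m, then the turn about the tool's x in rad. In form: [[grip, tx, ty, tz, yaw], ...]. A call has 1 to 5 rows; each row shifts and turns the commanded pose from where the row before left it, along the tool's axes as they then stand; what a row does not reach is not made up. A row lasts 1/10 s, in which the tool goes at most 50 mm and 8.59 degrees, less where a joint would pass 70% of its speed; a pose out of reach is approached as far as the arm can. A call is refused whole if a number of a shift passes 0.05 or a number of a turn 0.15, either way. A call with a gripper value outside its range is refused whole. The fingers move at their own pace and stop on an object; FORCE is the grip in N (left out, the last holds). Time passes only in rows, so rows that do not move let the fingers close. It gives the time, the measured TCP pose, the force and the opening at its end, in the units of the state.
- manip.sense(): the state, without advancing time (a new reading comes with each control period).
- snapshot(name): name is "scene" or "side" or "wrist"; returns a dict with "image" (480x640x3 uint8, blue, green, red), "range_z" (480x640 float32, m along the optical axis (not along the pixel's ray), 0 where there is no reading), "vertical_fov" (degrees; the focal length in pixels is half the picture's height over the tangent of half this angle, whatever the lens; pixels are square), "cx", "cy" (the principal point, pixels), "extrinsics" (4x4, takes a point from world to camera coordinates); the wrist camera has in their place "T_tool_cam" (4x4, takes a point from camera to tool coordinates, whose origin is the TCP and whose axes are the tool frame's). Camera axes: x right, y up, looking along -z (the intrinsics and any distortion apply to the point x, -y, -z); pixel columns grow to the right and rows downward; lengths in m; the calibration is good to about 2 mm. A picture is of the moment at which its call begins: read the wrist's pose just before it.
- manip.sign_off(): hands the job in, once; it reports no verdict.
The state is a dict: "t": time; "q": joint angles; "qd": joint speeds; "tau": joint torques, N m; "tcp_pos": TCP position; "tool_rot": TCP orientation; "force": force on the tool from outside, world axes, zero at the start; "ft_torque": the same for the moment, N m; "finger_gap": opening from 0.0 (shut) to 1.0 (fully open).
Only numpy, scipy, OpenCV 4.12 (cv2) and the standard library are available. Lean on these libraries where they do the work, as an engineer would, in place of code of your own. Each camera call takes 0.05 s, during which the arm holds its last target.

## Task

Pushing gently on the spokes with a fingertip, turn the carousel until the compartment with the orange clipper guards faces the white arrow on the base. Then push the yellow post of the brass lock arm to swing it fully home, so that its nose sits between the two brass pegs of the orange compartment, and take the hand away. Grip and lift nothing, and leave the brush, the jar and the clipper where they stand.

Things in the scene. Friction and masses are not known exactly. Their poses are not given: they have to be found in the camera images.
- caddy: Fixed dark-grey base, 20 mm thick: a disc 260 mm across with a rectangular extension on its +y side (250 mm wide, far edge at y = 170 mm). Origin: centre of the underside, under the hub; z up. +y points from the hub to the window, where a white arrowhead, 36 mm wide, lies on the base at y = 126 to 156 mm and points back at the hub.
- hub (a point): Point on the carousel's turning axis, 80 mm above the bench (mid-height of the spokes). The black hub is 44 mm across and 98 mm high. The black carousel disc is 240 mm across, its top 36 mm above the bench; four compartments 90 degrees apart hold coloured clipper guards lying flat, their tops 51 mm above the bench: orange, then anticlockwise from above blue, white, green.
- window (a point): Fixed point on the base's +y side, 112 mm from the axis, 45 mm above the bench: where the middle between the orange compartment's pegs must come, in line with the arrow.
- orange_notch (a point): Point on the carousel midway between the two brass pegs of the orange compartment, 112 mm from the axis, 45 mm above the bench; it turns with the carousel. Every compartment has two such pegs at its rim, 8 mm thick, 44 mm apart, tops 54 mm above the bench.
- spoke_end (a point): Point on the centre line of one of the four aluminium spokes, 100 mm from the axis, 80 mm above the bench. This spoke is 45 degrees anticlockwise of the orange compartment; the others follow every 90 degrees. Each spoke is 12 mm wide, runs straight out from the hub to 124 mm from the axis and stands 72 to 88 mm above the bench, with free air beneath down to the guards and pegs.
- carousel (a joint): Angle of the carousel on its base, rad, growing anticlockwise from above; 0 (or any whole turn) is the orange compartment exactly at the window. It turns either way, with friction (about 0.12 N m, so 1.2 N at the spokes), and stays where it is left.
- lock (a joint): Angle of the brass lock arm, rad: 0 is fully home (end stop); it grows to 1.2 as the arm swings out, clockwise from above. Friction about 0.07 N m; stays where it is left. Home, its 12 mm wide nose reaches to 104 mm from the carousel's axis between the pegs at the window; it strikes them if the carousel is over 12 mm off at the rim. The arm lies 40 to 52 mm above the bench.
- lock_pivot (a point): Point on the vertical axis of the lock arm, 80 mm above the bench; in the base's frame at x = 100 mm, y = 130 mm.
- lock_post (a point): Yellow upright post near the free end of the lock arm, 14 mm across, 50 to 96 mm above the bench; the point is on its centre line 80 mm above the bench, 145 mm from the pivot. Home, it stands in the base's frame at x = -45 mm, y = 134 mm, clear of the spokes by 10 mm.
- brush: Loose neck brush, wooden handle down and dark bristles up, 58 mm across at most, 113 mm high. Origin: centre of its underside. Not to be disturbed.
- jar: Loose amber jar with an aluminium cap, 68 mm across, 55 mm high. Origin: centre of its underside. Not to be disturbed.
- clipper: Loose hair clipper lying on the bench, steel and black, 162 mm long (along its x), 46 mm wide, 39 mm high. Origin: on its underside below the middle of the steel body. Not to be disturbed.

How it is judged:
By the outcome, as a careful person would: the job done as asked, in the order asked, and still so for the second after the job is handed in, with the robot touching nothing.
It also fails if it takes over 72 s, if anything falls off the work surface, if the arm or the gripper's body presses on something with over 40 N, if the wrist force passes 120 N, or if a joint passes its speed limit or range.

## Working session

There is one attempt and no reset: what is moved stays moved. The work goes in short steps, Python scripts to look and compute and a shell command to move; the robot and the scene stay as the last step left them, time stands still between calls to the robot, and variables do not carry over. Pictures are saved under pics/ and viewed, and the job is handed in when it is done.

```bash
ls; mkdir -p pics; python3 - <<'E'
from station import manip, snapshot
import cv2,numpy as np
for n in ["scene","side","wrist"]:
    s=snapshot(n); cv2.imwrite(f"pics/{n}0.png",s["image"]); np.savez(f"pics/{n}0.npz",**s)
    print(n,s["vertical_fov"],s["cx"],s["cy"],np.round(s.get("extrinsics",s.get("T_tool_cam")),3).tolist(), [k for k in s])
print(manip.sense())
E
```

```text
pics
scene 42.418973895493195 325.25124421014084 236.77829955746773 [[0.519, 0.855, 0.001, -0.292], [-0.519, 0.314, 0.795, 0.259], [0.679, -0.413, 0.607, -1.75], [0.0, 0.0, 0.0, 1.0]] ['image', 'range_z', 'vertical_fov', 'cx', 'cy', 'extrinsics']
side 47.226433025585116 315.33267257733604 224.0169708221805 [[0.942, -0.335, -0.002, -0.532], [0.186, 0.516, 0.836, -0.157], [-0.279, -0.788, 0.549, -1.282], [0.0, 0.0, 0.0, 1.0]] ['image', 'range_z', 'vertical_fov', 'cx', 'cy', 'extrinsics']
wrist 67.99823187968073 320.3425798355781 235.68678400371044 [[-0.001, 0.319, -0.948, -0.142], [1.0, 0.0, -0.001, 0.0], [-0.0, -0.948, -0.319, -0.083], [0.0, 0.0, 0.0, 1.0]] ['image', 'range_z', 'vertical_fov', 'cx', 'cy', 'T_tool_cam']
{'t': 0.15, 'q': array([ 1.01847619e+00,  5.28273973e-01,  1.43359063e+00, -1.82403745e-05,
        1.18142252e+00, -1.78506886e-01]), 'qd': array([ 0.00101306, -0.00270896, -0.0036559 , -0.00031057,  0.00145005,
        0.00061939]), 'tau': array([ 6.84842307e-04, -4.42745376e+01, -1.78276366e+01, -2.24661853e-04,
        5.57912354e-03,  1.61641606e-05]), 'tcp_pos': array([0.22792012, 0.58137337, 0.23055083]), 'tool_rot': array([ 0.13083067,  0.69500034, -0.13195399,  0.69458333]), 'force': array([-0.65245461,  0.90558797,  0.19251504]), 'ft_torque': array([ 0.06550089, -0.03316306, -0.00172675]), 'finger_gap': 1.000220115102247}
```

View pics/scene0.png

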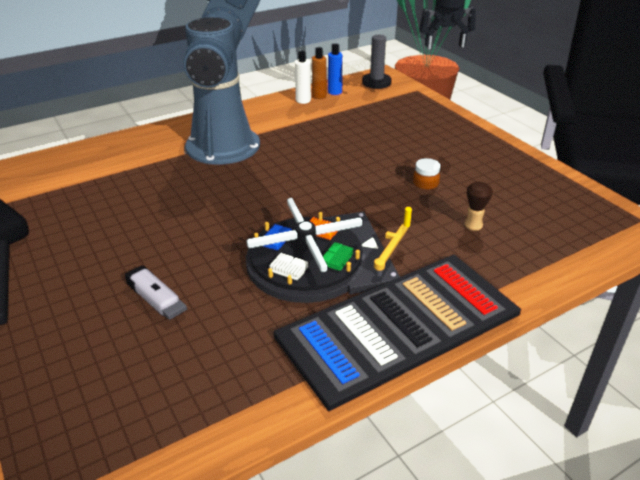

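View pics/side0.png

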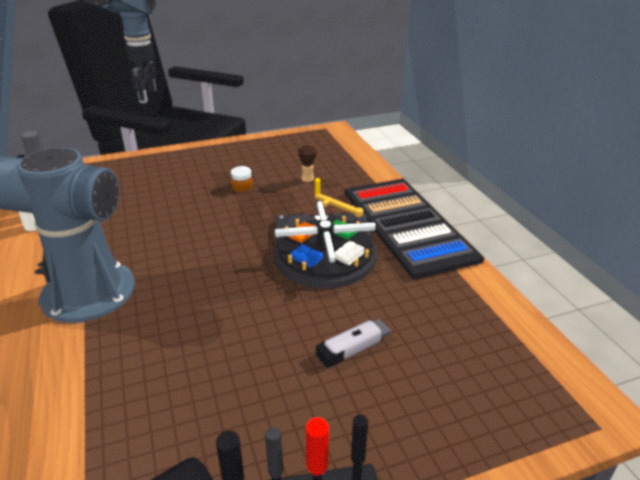

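View pics/wrist0.png

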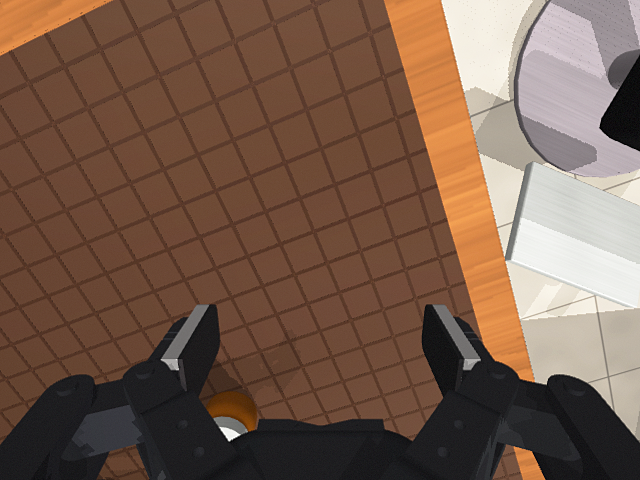

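The scene view shows the carousel with its hub near (306,228), orange guards at (322,228), the white arrow at (370,243), the yellow post at (408,215) and the lock pivot end at (380,266). The jar is at (427,173), the brush at (477,205) and the clipper at (157,292). Next I'll measure these by casting rays.

```bash
cat > h.py <<'E'
import numpy as np,cv2
def cast(s,uv,z=None,T=None):
    """pixels -> world on plane z, or by range if z None"""
    uv=np.atleast_2d(np.array(uv,float)); f=240/np.tan(np.radians(float(s["vertical_fov"]))/2)
    d=np.c_[(uv[:,0]-s["cx"])/f,-(uv[:,1]-s["cy"])/f,-np.ones(len(uv))]
    M=np.linalg.inv(s["extrinsics"]) if T is None else T@s["T_tool_cam"]
    o=M[:3,3]; D=d@M[:3,:3].T
    if z is None: k=s["range_z"][uv[:,1].astype(int),uv[:,0].astype(int)][:,None]
    else: k=((z-o[2])/D[:,2])[:,None]
    return o+k*D
R={'orange':((4,200,150),(14,255,255)),'blue':((105,180,80),(125,255,255)),'green':((50,150,60),(75,255,255)),'yellow':((20,150,120),(32,255,255)),'white':((0,0,190),(180,40,255))}
def mask(im,c): return cv2.inRange(cv2.cvtColor(im,cv2.COLOR_BGR2HSV),*map(np.array,R[c]))
def ex(s,T=None):
    im=s["image"]; h,w=im.shape[:2]; v,u=np.mgrid[:h,:w]
    P=cast(s,np.c_[u.ravel(),v.ravel()],None,T).reshape(h,w,3); return P
E
python3 - <<'E'
from h import *
for n in ["scene","side"]:
    s=dict(np.load(f"pics/{n}0.npz")); P=ex(s); im=s["image"]
    print(n)
    roi=(240,400,190,300) if n=="scene" else (270,380,180,290)
    roi=(235,425,190,300) if n=="scene" else (265,385,170,290)
    for c in R:
        m=mask(im,c); k=np.zeros_like(m); k[roi[2]:roi[3],roi[0]:roi[1]]=1; m=m*k
        N,l,st,ce=cv2.connectedComponentsWithStats(m)
        for i in range(1,N):
            if st[i,4]>12:
                p=P[l==i]; print(c,st[i,4],ce[i].round(),np.median(p,0).round(3),p.min(0).round(3),p.max(0).round(3))
    # crop
    cv2.imwrite(f"pics/{n}_c.png",cv2.resize(im[roi[2]:roi[3],roi[0]:roi[1]],None,fx=4,fy=4,interpolation=cv2.INTER_CUBIC))
E
```

```text
scene
orange 33 [314. 220.] [0.504 0.004 0.051] [ 0.493 -0.554  0.042] [1.474 0.015 0.857]
orange 46 [327. 236.] [0.561 0.003 0.041] [ 0.548 -0.554  0.035] [1.474 0.034 0.857]
blue 135 [277. 229.] [ 0.493 -0.078  0.049] [ 0.454 -0.554  0.033] [ 1.474 -0.056  0.857]
blue 82 [275. 246.] [ 0.537 -0.11   0.042] [ 0.517 -0.554  0.032] [ 1.474 -0.083  0.857]
green 570 [338. 256.] [ 0.638 -0.016  0.049] [ 0.585 -0.554  0.033] [1.474 0.033 0.857]
yellow 595 [394. 239.] [0.655 0.115 0.053] [ 0.516 -0.554 -0.001] [1.474 0.267 0.857]
yellow 18 [320. 215.] [0.496 0.028 0.048] [0.492 0.023 0.04 ] [0.498 0.031 0.056]
yellow 15 [338. 219.] [0.533 0.051 0.053] [0.526 0.047 0.05 ] [0.536 0.056 0.058]
yellow 25 [267. 225.] [ 0.469 -0.094  0.05 ] [ 0.462 -0.097  0.038] [ 0.473 -0.087  0.056]
yellow 13 [256. 234.] [ 0.49  -0.129  0.053] [ 0.476 -0.133  0.04 ] [ 0.493 -0.119  0.056]
yellow 31 [357. 254.] [0.654 0.022 0.049] [0.633 0.017 0.036] [0.658 0.041 0.056]
yellow 36 [348. 266.] [ 0.677 -0.014  0.048] [ 0.659 -0.018  0.038] [0.681 0.002 0.056]
yellow 27 [270. 273.] [ 0.612 -0.159  0.044] [ 0.593 -0
[... 1200 characters left out ...]
 253.] [ 0.646 -0.139  0.043] [ 0.643 -0.143  0.033] [ 0.662 -0.108  0.054]
yellow 15 [289. 259.] [ 0.464 -0.098  0.043] [ 0.461 -0.1    0.034] [ 0.468 -0.082  0.054]
yellow 13 [356. 263.] [ 0.609 -0.163  0.044] [ 0.605 -0.168  0.035] [ 0.611 -0.161  0.052]
yellow 15 [303. 267.] [ 0.487 -0.135  0.039] [ 0.485 -0.138  0.035] [ 0.492 -0.119  0.049]
white 165 [322. 215.] [0.584 0.006 0.087] [ 0.558 -0.07  -0.003] [0.651 0.202 0.099]
white 235 [353. 226.] [ 0.639 -0.073  0.084] [ 0.591 -0.091  0.003] [0.736 0.041 0.09 ]
white 241 [296. 231.] [ 0.504 -0.042  0.083] [ 0.451 -0.063  0.016] [0.561 0.078 0.09 ]
white 542 [344. 250.] [ 0.596 -0.122  0.048] [ 0.173 -1.107  0.031] [ 0.653 -0.064  0.833]
```

```bash
python3 - <<'E'
from h import *
# check of range vs bench height at jar, brush, clipper and bench
for n,pts in (("scene",[(306,225),(427,163),(427,182),(478,190),(475,220),(157,285),(140,280),(330,340),(200,250),(550,200),(408,210),(380,264)]),("side",[(325,224),(241,172),(307,152),(307,175),(355,340),(220,300),(318,184),(358,210)])):
    s=dict(np.load(f"pics/{n}0.npz"))
    for p in pts: print(n,p,cast(s,p).round(3))
E
```

```text
scene (306, 225) [[ 0.574 -0.053  0.101]]
scene (427, 163) [[0.445 0.374 0.053]]
scene (427, 182) [[0.486 0.345 0.028]]
scene (478, 190) [[0.672 0.326 0.114]]
scene (475, 220) [[0.671 0.336 0.028]]
scene (157, 285) [[ 0.524 -0.364  0.041]]
scene (140, 280) [[ 0.489 -0.387  0.039]]
scene (330, 340) [[ 0.815 -0.143  0.028]]
scene (200, 250) [[ 0.422 -0.237  0.007]]
scene (550, 200) [[0.677 0.581 0.001]]
scene (408, 210) [[0.637 0.163 0.098]]
scene (380, 264) [[0.712 0.039 0.055]]
side (325, 224) [[ 0.57  -0.055  0.095]]
side (241, 172) [[0.453 0.358 0.054]]
side (307, 152) [[0.651 0.319 0.106]]
side (307, 175) [[0.652 0.324 0.025]]
side (355, 340) [[ 0.511 -0.387  0.035]]
side (220, 300) [[ 0.285 -0.137  0.002]]
side (318, 184) [[0.628 0.155 0.086]]
side (358, 210) [[0.701 0.04  0.053]]
```

```bash
cat >> h.py <<'E'
from scipy.spatial.transform import Rotation as Ro
def TT(st):
    T=np.eye(4); T[:3,:3]=Ro.from_quat(st["tool_rot"]).as_matrix(); T[:3,3]=st["tcp_pos"]; return T
def togo(st,p):
    return TT(st)[:3,:3].T@(np.array(p)-st["tcp_pos"])
E
python3 - <<'E'
from h import *; from station import manip
st=manip.sense(); print(TT(st).round(3)); print(togo(st,(.54,-.0,.33)).round(3))
E
```

```text
[[-0.001  0.365  0.931  0.228]
 [-0.001  0.931 -0.365  0.581]
 [-1.    -0.002 -0.     0.231]
 [ 0.     0.     0.     1.   ]]
[-0.099 -0.427  0.503]
```

View pics/scene_c.png

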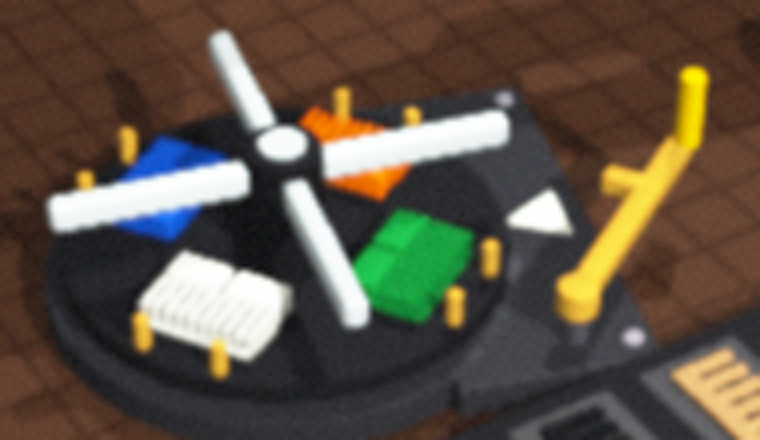

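```bash
python3 -m crank '[[0,-0.02,-0.03,0.034,0],[0,-0.02,-0.03,0.034,0],[0,-0.02,-0.03,0.034,0],[0,-0.02,-0.03,0.034,0],[0,-0.02,-0.03,0.034,0]]' 20; python3 -m crank '[[0,0,-0.03,0.035,0],[0,0,-0.03,0.035,0],[0,0,-0.03,0.035,0],[0,0,-0.03,0.035,0],[0,0,-0.03,0.035,0]]';python3 -m crank '[[0,0,-0.03,0.035,0],[0,0,-0.03,0.035,0],[0,0,-0.03,0.035,0],[0,0,-0.03,0.035,0],[0,0,0,0,0]]'; python3 -m crank '[[0,0,0,0,0],[0,0,0,0,0]]'
python3 - <<'E'
from h import *; from station import manip,snapshot
st=manip.sense(); s=snapshot("wrist"); T=TT(st); print(st["t"],T.round(3)); cv2.imwrite("pics/w1.png",s["image"]); np.savez("pics/w1.npz",T=T,**s)
E
```

```text
t: 0.65
tcp_pos: [0.3319, 0.3784, 0.3318]
tool_rot: [0.131, 0.695, -0.131, 0.695]
force: [1.8, -0.5, -0.3]
finger_gap: 0.141
t: 1.15
tcp_pos: [0.4401, 0.1748, 0.3313]
tool_rot: [0.131, 0.695, -0.131, 0.695]
force: [1.4, 1.2, -0.5]
finger_gap: -0.001
t: 1.65
tcp_pos: [0.5292, 0.0086, 0.3309]
tool_rot: [0.133, 0.694, -0.134, 0.695]
force: [-0.6, 0.3, -0.2]
finger_gap: 0.002
t: 1.85
tcp_pos: [0.5254, 0.0147, 0.331]
tool_rot: [0.131, 0.695, -0.131, 0.694]
force: [-1.1, -0.0, -0.3]
finger_gap: 0.002
1.85 [[-0.002  0.365  0.931  0.525]
 [ 0.001  0.931 -0.365  0.015]
 [-1.     0.    -0.002  0.331]
 [ 0.     0.     0.     1.   ]]
```

View pics/w1.png

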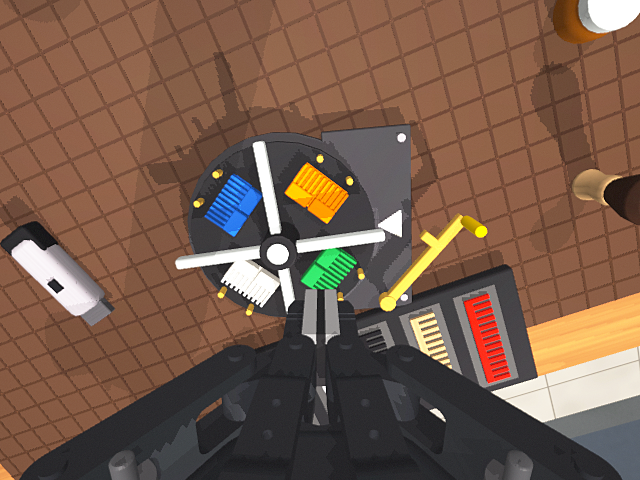

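The wrist view shows the hub at (278,253), orange guards at (318,192), the arrow at (391,223), the post top at (480,230), the pivot at (388,303), and the spokes at roughly (265,180), (350,240) and (210,260).

```bash
cat > an.py <<'E'
import sys
from h import *
d=dict(np.load(sys.argv[1])); T=d["T"]; im=d["image"]; P=ex(d,T)
hub=np.array([float(a) for a in sys.argv[2].split(',')]) if len(sys.argv)>2 else None
hsv=cv2.cvtColor(im,cv2.COLOR_BGR2HSV)
m=cv2.inRange(hsv,(15,120,90),(35,255,255)); 
N,l,st,ce=cv2.connectedComponentsWithStats(m)
for i in range(1,N):
    if 12<st[i,4]<1500:
        top=np.percentile(P[l==i][:,2],90)
        print('yel',st[i,4],ce[i].round(1),np.median(P[l==i],0).round(3),'zmax',round(top,3))
m=cv2.inRange(hsv,(0,0,170),(180,50,255))
N,l,st,ce=cv2.connectedComponentsWithStats(m)
for i in range(1,N):
    if 60<st[i,4]<2500:
        print('wht',st[i,4],ce[i].round(1),np.median(P[l==i],0).round(3),cast(d,ce[i],.02,T).round(4),cast(d,ce[i],.088,T).round(4))
E
python3 an.py pics/w1.npz
```

```text
yel 28 [572.7   6.1] [0.443 0.34  0.031] zmax 0.032
yel 13 [574.5  23. ] [0.46 0.34 0.03] zmax 0.032
yel 93 [581.5  32.6] [0.473 0.346 0.029] zmax 0.032
yel 19 [593.1  35.7] [0.48  0.358 0.029] zmax 0.031
yel 54 [319.6 158.1] [0.491 0.028 0.053] zmax 0.054
yel 77 [217.1 173.3] [ 0.464 -0.092  0.05 ] zmax 0.054
yel 873 [591.9 184.5] [0.646 0.331 0.024] zmax 0.049
yel 58 [349.  180.3] [0.528 0.051 0.052] zmax 0.054
yel 80 [198.2 202.3] [ 0.487 -0.129  0.049] zmax 0.054
yel 65 [360.3 273.2] [0.648 0.023 0.05 ] zmax 0.054
yel 73 [221.8 291.8] [ 0.607 -0.157  0.048] zmax 0.054
yel 53 [339.7 296.2] [ 0.67  -0.013  0.047] zmax 0.28
yel 71 [249.4 309.2] [ 0.644 -0.134  0.048] zmax 0.054
yel 13 [415.8 317.4] [0.755 0.073 0.024] zmax 0.026
yel 13 [433.6 326.5] [0.779 0.093 0.024] zmax 0.025
yel 14 [435.6 333.4] [0.791 0.092 0.024] zmax 0.026
yel 17 [  1.9 470.8] [ 0.803 -0.709 -0.001] zmax -0.0
yel 39 [  6.5 477.7] [ 0.82  -0.712 -0.001] zmax 0.0
wht 1446 [611.1  14.1] [0.465 0.359 0.054] [[0.466  0.3857 0.02  ]] [[0.4634 0.3345 0.088 ]]
wht 63 [401.1 137.1] [0.507 0.129 0.021] [[0.5073 0.1289 0.02  ]] [[0.4985 0.1163 0.088 ]]
wht 1092 [266.7 185.9] [ 0.494 -0.036  0.087] [[ 0.5022 -0.0496  0.02  ]] [[ 0.4942 -0.0354  0.088 ]]
wht 1508 [353.3 236.1] [0.587 0.034 0.086] [[0.6068 0.031  0.02  ]] [[0.5831 0.0331 0.088 ]]
wht 2468 [ 53.4 277. ] [ 0.506 -0.365  0.034] [[ 0.5107 -0.3792  0.02  ]] [[ 0.5014 -0.3156  0.088 ]]
wht 360 [277.3 253.9] [ 0.568 -0.054  0.097] [[ 0.593  -0.0743  0.02  ]] [[ 0.5714 -0.0564  0.088 ]]
wht 73 [437.7 413.4] [ 1.771  0.075 -0.749] [[0.9405 0.0559 0.02  ]] [[0.8667 0.0542 0.088 ]]
```

```bash
python3 - <<'E'
from h import *
d=dict(np.load("pics/w1.npz")); T=d["T"]; im=d["image"]; P=ex(d,T); hub=np.array([.5675,-.053])
hsv=cv2.cvtColor(im,cv2.COLOR_BGR2HSV)
w=cv2.inRange(hsv,(0,0,170),(180,50,255))>0
R2=np.hypot(P[...,0]-hub[0],P[...,1]-hub[1])
m=(w&(P[...,2]<.03)&(P[...,2]>.015)&(R2<.17)&(R2>.12)).astype(np.uint8)
print(m.sum()); N,l,st,ce=cv2.connectedComponentsWithStats(m); i=1+np.argmax(st[1:,4]); c=(l==i).astype(np.uint8)
cs,_=cv2.findContours(c,0,2); a,tri=cv2.minEnclosingTriangle(cs[0]); tri=tri.reshape(3,2)
p=cast(d,tri,.021,T)[:,:2]; print(tri.round(1),p.round(4),[np.linalg.norm(p[i]-p[i-1]).round(4) for i in range(3)])
for q in list(p)+[cast(d,ce[i],.021,T)[0,:2]]: v=q-hub; print(np.hypot(*v).round(4),np.degrees(np.arctan2(v[1],v[0])).round(2))
# spokes
m=w&(P[...,2]>.08)&(R2>.03)&(R2<.13)
A=np.degrees(np.arctan2(P[...,1]-hub[1],P[...,0]-hub[0]))
for lo in (140,50,-40,-130):
    k=m&(((A-lo)%360)<60)&(R2>.04); 
    if k.sum()>50:
        print('spoke',k.sum(),np.median(A[k]).round(2),R2[k].max().round(3))
# base plate points z ~.02 : rectangle edges
m=((abs(P[...,2]-.02)<.004)&(R2<.23)&(R2>.122)).astype(np.uint8)
# base dark pixels
b=(m>0)&(hsv[...,2]<110)
q=P[b][:,:2]-hub
for deg in (70,71,72,73,74,75): # far edge distance
    u=np.array([np.cos(np.radians(deg)),np.sin(np.radians(deg))]); n=np.array([u[1],-u[0]])
    print(deg,'y99',np.percentile(q@u,99.5).round(4),'x',np.percentile(q@n,[.5,99.5]).round(4))
m8=b.astype(np.uint8)*255; cv2.imwrite("pics/base.png",m8)
# post, pivot
for uv,z in (((388,303),.052),):
    print(cast(d,uv,z,T))
m=cv2.inRange(hsv,(15,120,90),(35,255,255))>0
k=m&(P[...,2]>.085)&(P[...,2]<.1); k[:, :440]=0; v,u=np.nonzero(k); print('posttop',u.mean(),v.mean(),P[k].mean(0).round(4))
k=m&(P[...,2]>.06)&(P[...,2]<.1); k[:, :440]=0;print('post',np.median(P[k],0),P[k].min(0),P[k].max(0))
k=m&(P[...,2]>.045)&(P[...,2]<.058)&(np.hypot(P[...,0]-.70,P[...,1]-.04)<.04); print('pivot area',P[k].mean(0),np.percentile(P[k],[1,99],axis=0))
E
```

```text
384
[[375.5 225.4]
 [401.  237.2]
 [401.  207.8]] [[0.603  0.0635]
 [0.6311 0.0901]
 [0.5923 0.1021]] [np.float64(0.0401), np.float64(0.0387), np.float64(0.0406)]
0.1218 73.04
0.1566 66.03
0.1571 80.91
0.1447 73.32
spoke 879 166.8 0.123
spoke 799 77.66 0.126
spoke 253 -13.26 0.08
spoke 711 -103.35 0.124
70 y99 0.1983 x [-0.1316  0.1836]
71 y99 0.1965 x [-0.1292  0.184 ]
72 y99 0.1945 x [-0.1272  0.1844]
73 y99 0.1924 x [-0.126  0.185]
74 y99 0.1903 x [-0.126   0.1856]
75 y99 0.1882 x [-0.126   0.1859]
[[0.70098982 0.04328061 0.052     ]]
posttop 478.9753086419753 229.73456790123456 [0.6253 0.1667 0.0935]
post [0.623499   0.16550275 0.08838416] [0.61966238 0.1607642  0.06020319] [0.63297702 0.17385548 0.097186  ]
pivot area [0.69228176 0.05299187 0.05165365] [[0.67624144 0.03336468 0.04544322]
 [0.7095594  0.07529073 0.05512799]]
```

View pics/base.png

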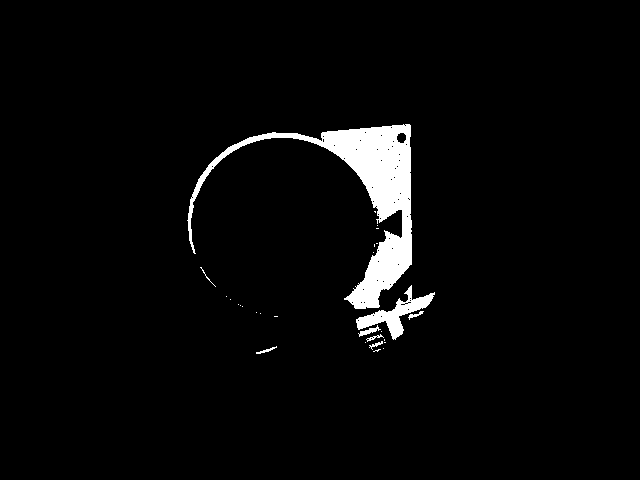

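```bash
python3 - <<'E'
from h import *
d=dict(np.load("pics/w1.npz")); T=d["T"]; hub=np.array([.5675,-.053])
b=cv2.imread("pics/base.png",0)
pts=np.array([(np.nonzero(b[v])[0].max()+.5,v) for v in range(130,262)],float)
vx,vy,x,y=cv2.fitLine(pts[:,None].astype(np.float32),cv2.DIST_HUBER,0,.01,.01).ravel()
e=[cast(d,(x+vx*t,y+vy*t),.02,T)[0,:2] for t in (-60,60)]
dd=e[1]-e[0]; ang=np.degrees(np.arctan2(dd[1],dd[0])); print('edge dir',ang,'base y dir',ang+90, (e[0]-hub)@np.array([np.cos(np.radians(73.4)),np.sin(np.radians(73.4))]))
for B in (73.4,):
    c,s=np.cos(np.radians(B-90)),np.sin(np.radians(B-90)); M=np.array([[c,-s],[s,c]])
    for n,q in dict(window=(0,.112),pivot=(.1,.13),posthome=(-.045,.134),screwL=(-.11,.155)).items(): print(n,hub+M@np.array(q))
E
```

```text
edge dir -16.072138654856936 base y dir 73.92786134514307 0.16818297962881948
window [0.5994971  0.05433213]
pivot [0.70047175 0.0430131 ]
posthome [0.56265773 0.0882712 ]
screwL [0.50636621 0.12696572]
```

```bash
python3 -m crank '[[0,0,0,0,-0.075],[0,0,0,0,-0.075],[0,0,0,0,0]]'
python3 - <<'E'
from h import *; from station import manip
st=manip.sense(); print(TT(st).round(3)); print(togo(st,(.467,-.066,.15)).round(4))
d=dict(np.load("pics/w1.npz")); P=ex(d,np.eye(4)) # tool coords
m=(P[...,0]>-.03)&(P[...,0]<.01)&(abs(P[...,1])<.04)&(abs(P[...,2])<.04)
q=P[m]; 
for a in np.arange(-.03,.005,.005):
    k=q[(q[:,0]>=a)&(q[:,0]<a+.005)]; 
    if len(k): print(a.round(3),len(k),k[:,1:].min(0).round(4),k[:,1:].max(0).round(4))
E
```

```text
t: 2.2
tcp_pos: [0.5256, 0.0153, 0.3315]
tool_rot: [0.078, 0.703, -0.078, 0.703]
force: [-0.4, 1.1, 0.8]
finger_gap: -0.003
[[-0.     0.22   0.976  0.526]
 [ 0.     0.976 -0.22   0.015]
 [-1.     0.    -0.     0.332]
 [ 0.     0.     0.     1.   ]]
[ 0.1815 -0.0922 -0.0393]
-0.03 528 [-0.0133 -0.0125] [ 0.0139 -0.0068]
-0.025 474 [-0.0131 -0.0125] [ 0.0139 -0.0066]
-0.02 441 [-0.0132 -0.0125] [ 0.0139 -0.0064]
-0.015 387 [-0.0133 -0.0127] [ 0.0139 -0.0065]
-0.01 318 [-0.0125 -0.0125] [ 0.0131 -0.0067]
-0.005 56 [-0.0068 -0.0121] [ 0.0066 -0.007 ]
```

```bash
python3 -m crank '[[0,0.02,-0.031,-0.013,0],[0,0.02,-0.031,-0.013,0],[0,0.02,-0.031,-0.013,0],[0,0.04,0,0,0],[0,0.04,0,0,0]]';python3 -m crank '[[0,0.04,0,0,0],[0,0,0,0,0],[0,0,0,0,0]]'
python3 - <<'E'
from h import *; from station import manip,snapshot
st=manip.sense(); print(togo(st,(.467,-.066,.066)).round(4))
s=snapshot("side"); cv2.imwrite("pics/s2.png",cv2.resize(s["image"][120:320,220:440],None,fx=3,fy=3)[:600,:800])
E
```

```text
t: 2.7
tcp_pos: [0.4678, -0.0685, 0.1913]
tool_rot: [0.079, 0.701, -0.08, 0.704]
force: [-0.2, -0.1, -1.1]
finger_gap: -0.002
t: 3.0
tcp_pos: [0.4676, -0.0677, 0.1516]
tool_rot: [0.079, 0.703, -0.079, 0.702]
force: [-0.1, 0.3, 0.8]
finger_gap: -0.001
[ 0.0856  0.0015 -0.0009]
```

View pics/s2.png

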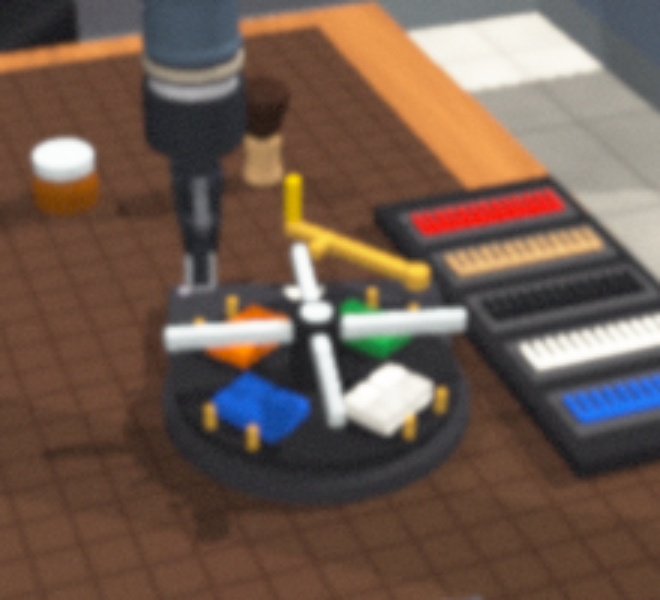

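The side view shows the fingertip at (200,285) in the crop, about 85 mm above the gap on the near side of the spoke end (170,335). That matches the plan, so I'll lower it.

```bash
python3 -m crank '[[0,0.03,0,0,0],[0,0.03,0,0,0],[0,0.025,0,0,0],[0,0,0,0,0],[0,0,0,0,0]]'
python3 - <<'E'
from h import *; from station import manip,snapshot
st=manip.sense(); T=TT(st); p=T[:2,3]-np.array([.5675,-.053]); a=np.radians(167.15)
print('r along',p@[np.cos(a),np.sin(a)],'behind',p@[np.sin(-a)*-1*-1,np.cos(a)] , np.degrees(np.arctan2(T[1,1],T[0,1])))
s=snapshot("wrist"); cv2.imwrite("pics/w3.png",s["image"])
E
```

```text
t: 3.55
tcp_pos: [0.4691, -0.0686, 0.068]
tool_rot: [0.079, 0.702, -0.079, 0.704]
force: [-0.3, -0.2, 0.4]
finger_gap: -0.002
r along 0.0924473516955228 behind 0.037086903798224505 77.19126112781551
```

View pics/w3.png

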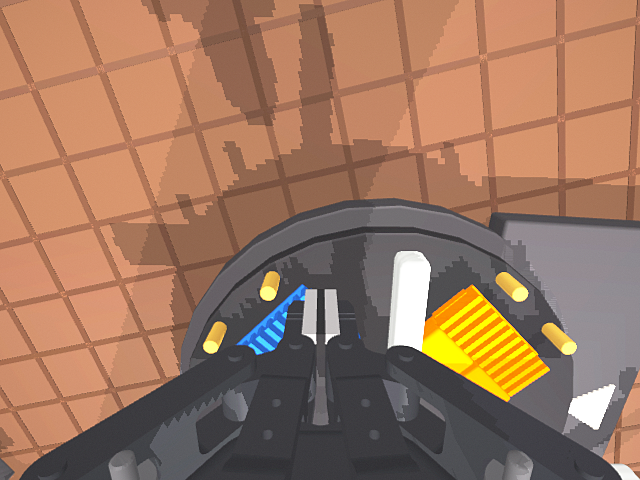

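```bash
python3 -m crank '[[0,0,0.004,0,0],[0,0,0.004,0,0],[0,0,0.004,0,0],[0,0,0.003,0,0],[0,0,0.003,0,0]]'; python3 -m crank '[[0,0,0.0037,-0.0008,0.04],[0,0,0.0037,-0.0008,0.04],[0,0,0.0037,-0.0008,0.04],[0,0,0.0037,-0.0008,0.04],[0,0,0.0037,-0.0008,0.04]]'
python3 - <<'E'
from h import *; from station import manip,snapshot
st=manip.sense(); T=TT(st); hub=np.array([.5675,-.053]); h=togo(st,(*hub,.08)); print('hub in tool',h.round(4),st["force"],np.degrees(np.arctan2(T[1,1],T[0,1])))
s=snapshot("wrist"); cv2.imwrite("pics/w4.png",s["image"])
E
```

```text
t: 4.1
tcp_pos: [0.4717, -0.0505, 0.0665]
tool_rot: [0.079, 0.703, -0.079, 0.703]
force: [-0.6, -1.4, 1.8]
finger_gap: -0.005
t: 4.6
tcp_pos: [0.4741, -0.0321, 0.0664]
tool_rot: [0.149, 0.691, -0.149, 0.692]
force: [-0.3, -1.8, -0.7]
finger_gap: -0.0
hub in tool [-0.0134  0.0195  0.0937] [-0.31004053 -1.82199578 -0.66831536] 65.62890787660668
```

View pics/w4.png

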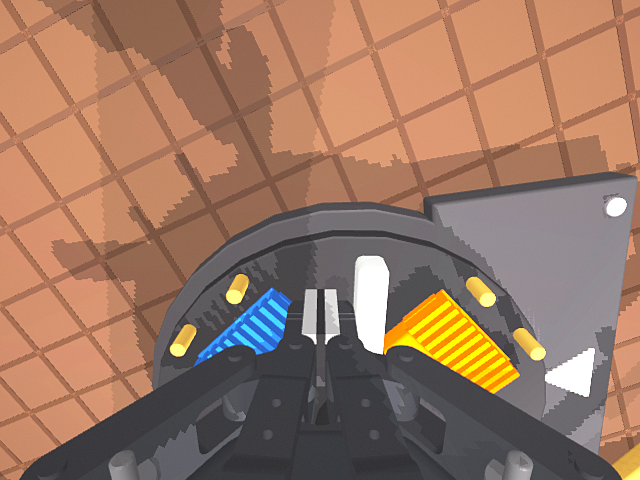

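The finger is now against the spoke at (370,300) and the carousel is turning with it; the force is about 2 N.

```bash
for i in 1 ; do python3 -m crank '[[0,0,0.0037,-0.0008,0.04],[0,0,0.0037,-0.0008,0.04],[0,0,0.0037,-0.0008,0.04],[0,0,0.0037,-0.0008,0.04],[0,0,0.0037,-0.0008,0.04]]'; python3 -m crank '[[0,0,0.0037,-0.0008,0.04],[0,0,0.0037,-0.0008,0.04],[0,0,0.0037,-0.0008,0.04],[0,0,0.0037,-0.0008,0.04],[0,0,0.0037,-0.0008,0.04]]'; python3 -m crank '[[0,0,0.0037,-0.0008,0.04],[0,0,0.0037,-0.0008,0.04],[0,0,0.0037,-0.0008,0.04],[0,0,0.0037,-0.0008,0.04],[0,0,0,0,0]]'; done
cat > look.py <<'E'
import sys
from h import *; from station import manip,snapshot
hub=np.array([.5675,-.053])
st=manip.sense(); s=snapshot("wrist"); T=TT(st); np.savez(f"pics/{sys.argv[1]}.npz",T=T,**s); cv2.imwrite(f"pics/{sys.argv[1]}.png",s["image"])
print('t',st["t"],'tcp',T[:3,3].round(4),'F',st["force"].round(1),'hub in tool',togo(st,(*hub,.08)).round(4),'yaw',np.degrees(np.arctan2(T[1,1],T[0,1])).round(2))
P=ex(s,T); hsv=cv2.cvtColor(s["image"],cv2.COLOR_BGR2HSV)
m=cv2.inRange(hsv,(15,120,90),(35,255,255))*((P[...,2]>.036)&(P[...,2]<.058)).astype(np.uint8)
N,l,sta,ce=cv2.connectedComponentsWithStats(m)
for i in range(1,N):
    if sta[i,4]>30:
        q=P[l==i]; t=q[q[:,2]>.0515]; p=q.mean(0)[:2]; v=p-hub
        r=np.hypot(*v)
        if .1<r<.13: print('peg',ce[i].round(),p.round(4),r.round(4),np.degrees(np.arctan2(v[1],v[0])).round(2), 'top',None if len(t)<4 else (t.mean(0)[:2].round(4),np.degrees(np.arctan2(*(t.mean(0)[:2]-hub)[::-1])).round(2)))
R2=np.hypot(P[...,0]-hub[0],P[...,1]-hub[1]); A=np.degrees(np.arctan2(P[...,1]-hub[1],P[...,0]-hub[0]))
w=cv2.inRange(hsv,(0,0,170),(180,60,255))>0
m=(w&(P[...,2]>.086)&(P[...,2]<.091)&(R2>.04)&(R2<.128)).astype(np.uint8)
N,l,sta,ce=cv2.connectedComponentsWithStats(m)
for i in range(1,N):
    if sta[i,4]>100:
        q=P[l==i][:,:2]-hub; c=q.mean(0); print('spoke',sta[i,4],ce[i].round(),'r',np.hypot(*c).round(3),'ang',np.degrees(np.arctan2(c[1],c[0])).round(2))
E
python3 look.py w5
```

```text
t: 5.15
tcp_pos: [0.4791, -0.014, 0.0663]
tool_rot: [0.217, 0.673, -0.217, 0.673]
force: [-0.1, -1.3, 0.1]
finger_gap: 0.001
t: 5.65
tcp_pos: [0.4877, 0.0028, 0.0662]
tool_rot: [0.283, 0.648, -0.283, 0.648]
force: [0.1, -1.8, 0.3]
finger_gap: -0.001
t: 6.15
tcp_pos: [0.4972, 0.015, 0.0662]
tool_rot: [0.334, 0.623, -0.334, 0.623]
force: [-1.0, -0.4, -0.7]
finger_gap: 0.001
t 6.15 tcp [0.4972 0.015  0.0662] F [-1.  -0.4 -0.7] hub in tool [-0.0138  0.0208  0.0955] yaw 33.69
peg [478. 289.] [0.5642 0.0587] 0.1117 91.67 top (array([0.5646, 0.0587]), np.float64(91.48))
peg [240. 291.] [ 0.4642 -0.0088] 0.1124 156.84 top (array([ 0.4641, -0.009 ]), np.float64(156.94))
peg [528. 341.] [0.6076 0.0503] 0.1108 68.78 top (array([0.6078, 0.0503]), np.float64(68.7))
peg [186. 347.] [ 0.4562 -0.0528] 0.1113 179.91 top (array([ 0.4563, -0.054 ]), np.float64(-179.47))
spoke 1946 [372. 311.] r 0.107 ang 124.16
```

View pics/w5.png

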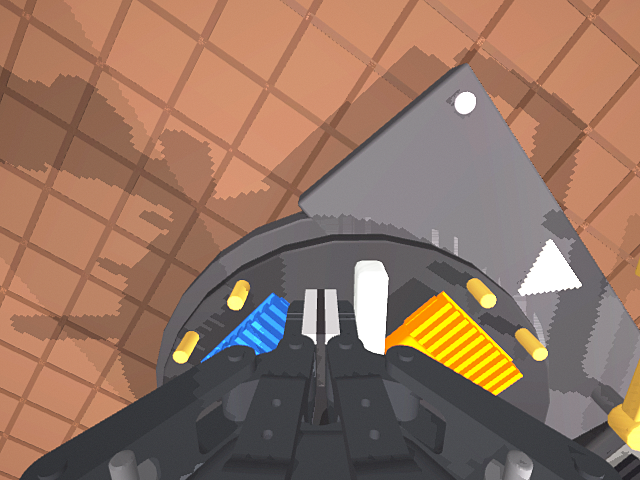

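The orange pegs are at (478,289) and (528,341), which puts the compartment about 6° short of the arrow. I'll push on slowly.

```bash
python3 -m crank '[[0,0,0.0018,-0.0004,0.02],[0,0,0.0018,-0.0004,0.02],[0,0,0.0018,-0.0004,0.02],[0,0,0.0018,-0.0004,0.02],[0,0,0,0,0]]'; python3 look.py w6
```

```text
t: 6.7
tcp_pos: [0.5024, 0.0201, 0.0663]
tool_rot: [0.359, 0.609, -0.359, 0.609]
force: [-1.1, 0.9, -0.3]
finger_gap: -0.003
t 6.7 tcp [0.5024 0.0201 0.0663] F [-1.1  0.9 -0.3] hub in tool [-0.0138  0.0215  0.0955] yaw 29.03
peg [478. 288.] [0.5722 0.0587] 0.1118 87.6 top (array([0.5724, 0.0588]), np.float64(87.47))
peg [240. 292.] [ 0.4676 -0.0015] 0.1123 152.73 top (array([ 0.4675, -0.0016]), np.float64(152.8))
peg [529. 340.] [0.6148 0.0473] 0.1109 64.74 top (array([0.615 , 0.0471]), np.float64(64.63))
peg [186. 348.] [ 0.4566 -0.0449] 0.1112 175.84 top (array([ 0.4566, -0.0462]), np.float64(176.48))
spoke 1959 [371. 310.] r 0.107 ang 120.07
```

```bash
python3 -m crank '[[0,0,-0.01,0,0],[0,-0.045,0,0,0],[0,-0.045,0,0,0],[0,-0.045,0.01,0.01,0],[0,-0.045,0.02,0.015,0]]'; python3 -m crank '[[0,-0.045,0.015,0.01,0],[0,-0.04,0.015,0.01,0],[0,0,0.01,0,0],[0,0,0,0,0],[0,0,0,0,0]]';  python3 look.py w7
```

```text
t: 7.25
tcp_pos: [0.5293, 0.0078, 0.2467]
tool_rot: [0.358, 0.61, -0.359, 0.609]
force: [1.0, -0.3, -0.9]
finger_gap: 0.001
t: 7.75
tcp_pos: [0.5741, 0.0099, 0.328]
tool_rot: [0.358, 0.611, -0.359, 0.608]
force: [-0.8, 0.7, 0.3]
finger_gap: -0.002
t 7.75 tcp [0.5741 0.0099 0.328 ] F [-0.8  0.7  0.3] hub in tool [ 0.248  -0.0354  0.0525] yaw 29.06
peg [342. 154.] [0.5748 0.058 ] 0.1113 86.23 top (array([0.5753, 0.058 ]), np.float64(85.97))
peg [236. 156.] [ 0.4688 -0.0033] 0.1105 153.29 top (array([ 0.4684, -0.0042]), np.float64(153.8))
peg [368. 180.] [0.617  0.0472] 0.1117 63.72 top (array([0.6178, 0.047 ]), np.float64(63.29))
peg [213. 183.] [ 0.4576 -0.0455] 0.1102 176.12 top (array([ 0.457 , -0.0465]), np.float64(176.62))
peg [366. 275.] [ 0.679  -0.0593] 0.1117 -3.21 top (array([ 0.68  , -0.0603]), np.float64(-3.71))
peg [224. 277.] [ 0.5193 -0.1523] 0.1103 -115.89 top (array([ 0.5193, -0.1536]), np.float64(-115.59))
peg [342. 295.] [ 0.6675 -0.1009] 0.1109 -25.58 top (array([ 0.6677, -0.1012]), np.float64(-25.67))
peg [249. 298.] [ 0.5616 -0.1635] 0.1107 -93.06 top (array([ 0.5616, -0.1649]), np.float64(-93.0))
spoke 695 [286. 167.] r 0.083 ang 119.67
spoke 604 [361. 240.] r 0.082 ang 29.71
spoke 568 [219. 243.] r 0.081 ang -149.31
spoke 241 [292. 287.] r 0.058 ang -59.32
```

View pics/w7.png

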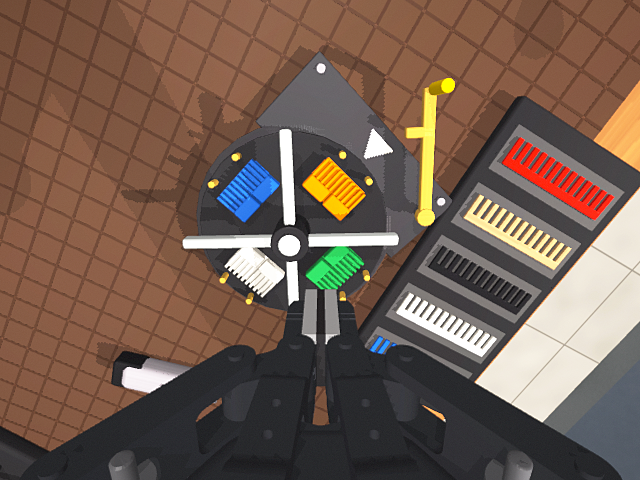

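```bash
cat > arrow.py <<'E'
import sys
from h import *
d=dict(np.load(sys.argv[1])); T=d["T"]; P=ex(d,T); hub=np.array([.568,-.053])
hsv=cv2.cvtColor(d["image"],cv2.COLOR_BGR2HSV); w=cv2.inRange(hsv,(0,0,150),(180,60,255))>0
R2=np.hypot(P[...,0]-hub[0],P[...,1]-hub[1])
m=(w&(P[...,2]<.03)&(P[...,2]>.012)&(R2<.165)&(R2>.118)).astype(np.uint8)
N,l,st,ce=cv2.connectedComponentsWithStats(m); i=1+np.argmax(st[1:,4])
cs,_=cv2.findContours((l==i).astype(np.uint8),0,2); a,tri=cv2.minEnclosingTriangle(cs[0]); p=cast(d,tri.reshape(3,2),.021,T)[:,:2]
for q in list(p)+[cast(d,ce[i],.021,T)[0,:2]]: v=q-hub; print(np.hypot(*v).round(4),np.degrees(np.arctan2(v[1],v[0])).round(2))
for uv in np.argwhere((m==0)&False): pass
# screws: white, z~.02, r .17-.21
m=(w&(P[...,2]<.035)&(P[...,2]>.012)&(R2<.215)&(R2>.17)).astype(np.uint8)
N,l,st,ce=cv2.connectedComponentsWithStats(m)
for i in range(1,N):
    if st[i,4]>25: v=P[l==i].mean(0); u=v[:2]-hub; print('screw',ce[i].round(1),v.round(4),np.hypot(*u).round(4),np.degrees(np.arctan2(u[1],u[0])).round(2))
E
python3 arrow.py pics/w7.npz; echo; python3 arrow.py pics/w1.npz
```

```text
0.1205 73.1
0.1572 65.96
0.1572 81.07
0.1446 73.48
screw [320.7  67.8] [0.5074 0.1287 0.0211] 0.1915 108.46
screw [440.6 201.2] [0.7184 0.0668 0.0212] 0.1923 38.53
screw [410.  306.7] [ 0.7673 -0.0792  0.0248] 0.201 -7.48

0.121 73.36
0.1564 66.23
0.157 80.97
0.1444 73.59
screw [401.1 137.2] [0.5072 0.1287 0.0211] 0.1916 108.49
screw [403.7 297. ] [0.7183 0.0669 0.0213] 0.1923 38.56
```

```bash
python3 -m crank '[[0,0.02,-0.015,-0.01,0],[0,0.04,-0.02,-0.01,0],[0,0.04,-0.02,-0.01,0],[0,0.04,-0.02,-0.01,0],[0,0.04,0,0,0]]'; python3 -m crank '[[0,0,0,0,0]]'
python3 - <<'E'
from h import *; from station import manip
st=manip.sense(); print(st["tcp_pos"].round(4),togo(st,(.4915,.0148,.066)).round(4))
E
```

```text
t: 8.3
tcp_pos: [0.4848, 0.0092, 0.1476]
tool_rot: [0.358, 0.612, -0.36, 0.607]
force: [1.0, -0.9, -0.3]
finger_gap: 0.003
t: 8.4
tcp_pos: [0.4846, 0.0093, 0.1449]
tool_rot: [0.357, 0.614, -0.361, 0.604]
force: [-0.9, 0.9, 0.2]
finger_gap: 0.0
[0.4846 0.0093 0.1449] [ 0.0788  0.0096 -0.0007]
```

Currently about 25 mm behind the target along y, so I'll lower and then approach slowly.

```bash
python3 -m crank '[[0,0.04,0,-0.0007,0],[0,0.038,0,0,0],[0,0,0,0,0],[0,0,0,0,0]]'; python3 -m crank '[[0,0,0.004,0,0],[0,0,0.004,0,0],[0,0,0.004,0,0],[0,0,0.004,0,0],[0,0,0,0,0]]'
python3 - <<'E'
from h import *; from station import manip
st=manip.sense(); print(st["tcp_pos"].round(4),togo(st,(.5046,.02205,.066)).round(4),st["force"])
E
```

```text
t: 8.8
tcp_pos: [0.491, 0.0088, 0.0727]
tool_rot: [0.359, 0.61, -0.359, 0.609]
force: [-0.1, -0.5, -0.7]
finger_gap: -0.001
t: 9.3
tcp_pos: [0.5056, 0.0169, 0.0727]
tool_rot: [0.359, 0.609, -0.358, 0.61]
force: [0.1, 0.9, -0.2]
finger_gap: -0.001
[0.5056 0.0169 0.0727] [ 0.0067  0.0016 -0.005 ] [ 0.0705541   0.87291724 -0.15001628]
```

```bash
python3 -m crank '[[0,0,-0.005,0,0],[0,0.0065,0,-0.005,0],[0,0,0.003,0,0],[0,0,0.002,0,0],[0,0,0,0,0]]'
python3 - <<'E'
from h import *; from station import manip
st=manip.sense(); print(st["tcp_pos"].round(4),togo(st,(.5046,.02205,.066)).round(4),st["force"])
E
python3 look.py w8 | grep -v peg
```

```text
t: 9.8
tcp_pos: [0.5028, 0.0212, 0.0654]
tool_rot: [0.359, 0.609, -0.358, 0.61]
force: [-0.5, 0.0, 0.5]
finger_gap: 0.0
[0.5028 0.0212 0.0654] [-0.0006  0.002   0.0001] [-0.48106506  0.04812181  0.52380743]
t 9.8 tcp [0.5028 0.0212 0.0654] F [-0.5  0.   0.5] hub in tool [-0.0145  0.0206  0.0963] yaw 29.06
spoke 1919 [374. 313.] r 0.107 ang 119.2
```

```bash
python3 -m crank '[[0,0,0.001,0,0],[0,0,0.0008,0,0],[0,0,0,0,0],[0,0,0,0,0]]'; python3 look.py w9 | grep -v peg
```

```text
t: 10.25
tcp_pos: [0.5037, 0.0219, 0.0655]
tool_rot: [0.359, 0.609, -0.359, 0.609]
force: [-1.0, -0.5, -0.2]
finger_gap: -0.0
t 10.25 tcp [0.5037 0.0219 0.0655] F [-1.  -0.5 -0.2] hub in tool [-0.0145  0.0194  0.0965] yaw 29.05
spoke 1877 [372. 312.] r 0.108 ang 118.94
```

```bash
python3 -m crank '[[0,0,0.0008,0,0],[0,0,0,0,0]]'; python3 look.py w10 | grep -v peg; python3 -m crank '[[0,0,-0.01,0,0],[0,-0.045,0,0,0],[0,-0.045,0,0,0],[0,-0.045,0.01,0.01,0],[0,-0.045,0.02,0.015,0]]'; python3 -m crank '[[0,-0.045,0.015,0.01,0],[0,-0.04,0.015,0.01,0],[0,0,0.01,0,0],[0,0,0,0,0],[0,0,0,0,0]]';  python3 look.py w11; python3 arrow.py pics/w11.npz
```

```text
t: 10.5
tcp_pos: [0.5044, 0.0223, 0.0655]
tool_rot: [0.359, 0.609, -0.359, 0.609]
force: [-1.6, -2.2, 0.2]
finger_gap: -0.002
t 10.5 tcp [0.5044 0.0223 0.0655] F [-1.6 -2.2  0.2] hub in tool [-0.0145  0.0186  0.0965] yaw 29.05
spoke 1851 [372. 312.] r 0.107 ang 118.46
t: 11.05
tcp_pos: [0.5312, 0.0104, 0.2458]
tool_rot: [0.358, 0.61, -0.359, 0.609]
force: [1.7, -1.1, -1.0]
finger_gap: -0.005
t: 11.55
tcp_pos: [0.5761, 0.0125, 0.3271]
tool_rot: [0.358, 0.611, -0.359, 0.608]
force: [0.1, -0.3, -0.5]
finger_gap: -0.002
t 11.55 tcp [0.5761 0.0125 0.3271] F [ 0.1 -0.3 -0.5] hub in tool [ 0.2471 -0.0384  0.0538] yaw 29.06
peg [236. 156.] [ 0.4701 -0.0006] 0.1106 151.72 top (array([ 0.4695, -0.0013]), np.float64(152.2))
peg [342. 157.] [0.5779 0.0578] 0.1113 84.62 top (array([0.5784, 0.0579]), np.float64(84.38))
peg [212. 182.] [ 0.4578 -0.0424] 0.1102 174.48 top (array([ 0.4573, -0.0434]), np.float64(175.0))
peg [367. 184.] [0.6201 0.0458] 0.1119 61.97 top (array([0.6206, 0.0454]), np.float64(61.67))
peg [220. 276.] [ 0.5165 -0.1507] 0.1102 -117.56 top (array([ 0.5163, -0.1518]), np.float64(-117.37))
peg [362. 278.] [ 0.6788 -0.0623] 0.1117 -4.8 top (array([ 0.6796, -0.0633]), np.float64(-5.26))
peg [245. 298.] [ 0.5585 -0.1633] 0.1106 -94.68 top (array([ 0.5586, -0.1646]), np.float64(-94.57))
spoke 690 [286. 170.] r 0.082 ang 118.05
spoke 557 [215. 242.] r 0.082 ang -151.01
spoke 610 [359. 244.] r 0.083 ang 28.14
spoke 271 [288. 292.] r 0.063 ang -61.36
0.157 80.95
0.1214 73.27
0.157 66.1
0.1445 73.51
screw [318.   68.8] [0.5072 0.1287 0.0212] 0.1916 108.51
screw [438.6 202.4] [0.7186 0.067  0.0211] 0.1926 38.53
screw [407.8 307.9] [ 0.767  -0.0792  0.0248] 0.2008 -7.49
```

The carousel is aligned: pegs and spokes give 73.2–73.5° against 73.5° for the arrow and screws. Next I'll go to the far side of the yellow post.

```bash
python3 - <<'E'
from h import *; from station import manip
st=manip.sense(); print(togo(st,(.653,.1836,.18)).round(4))
d=dict(np.load("pics/w11.npz")); T=d["T"]; P=ex(d,T); hsv=cv2.cvtColor(d["image"],cv2.COLOR_BGR2HSV)
m=(cv2.inRange(hsv,(15,120,90),(35,255,255))>0)&(P[...,2]>.09)&(P[...,2]<.1)&(P[...,1]>.12)&(P[...,1]<.2)
v,u=np.nonzero(m);print(m.sum(),u.mean(),v.mean(),P[m].mean(0))
m=(hsv[...,1]>0)&(P[...,2]>.105)&(np.hypot(P[...,0]-.65,P[...,1]-.325)<.06); print('brush seen',m.sum())
E
```

```text
[ 0.1466  0.1512 -0.1117]
182 444.0 86.29120879120879 [0.62657153 0.16730388 0.0950622 ]
brush seen 0
```

```bash
python3 -m crank '[[0,0,0.038,-0.028,-0.02],[0,0,0.038,-0.028,-0.02],[0,0,0.038,-0.028,0],[0,0,0.038,-0.028,0],[0,0.045,0,0,0]]'; python3 -m crank '[[0,0.045,0,0,0],[0,0.045,0,0,0],[0,0,0,0,0],[0,0,0,0,0]]'
python3 look.py w12 | head -1
python3 - <<'E'
from h import *; from station import manip,snapshot
st=manip.sense(); print(togo(st,(.653,.1836,.069)).round(4), 'post in tool',togo(st,(.6262,.167,.08)).round(4),'pivot',togo(st,(.7005,.043,.08)).round(4))
s=snapshot("scene"); cv2.imwrite("pics/sc12.png",cv2.resize(s["image"][120:320,300:520],None,fx=3,fy=3))
E
```

```text
t: 12.1
tcp_pos: [0.6568, 0.1919, 0.2885]
tool_rot: [0.348, 0.614, -0.341, 0.621]
force: [0.7, -1.8, 0.5]
finger_gap: -0.001
t: 12.5
tcp_pos: [0.6511, 0.1855, 0.1928]
tool_rot: [0.346, 0.618, -0.347, 0.615]
force: [-0.1, -0.2, 1.1]
finger_gap: 0.002
t 12.5 tcp [0.6511 0.1855 0.1928] F [-0.1 -0.2  1.1] hub in tool [ 0.1133 -0.195   0.1604] yaw 31.33
[ 0.1262 -0.0011  0.0018] post in tool [ 0.1152 -0.0326  0.002 ] pivot [ 0.1153 -0.0336  0.1466]
```

View pics/w12.png

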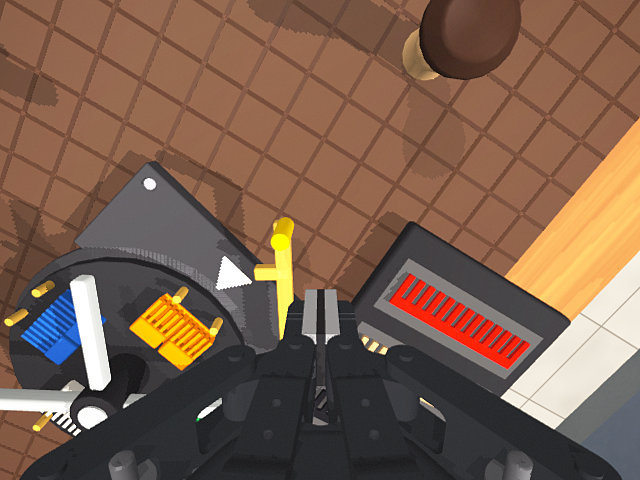

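View pics/sc12.png

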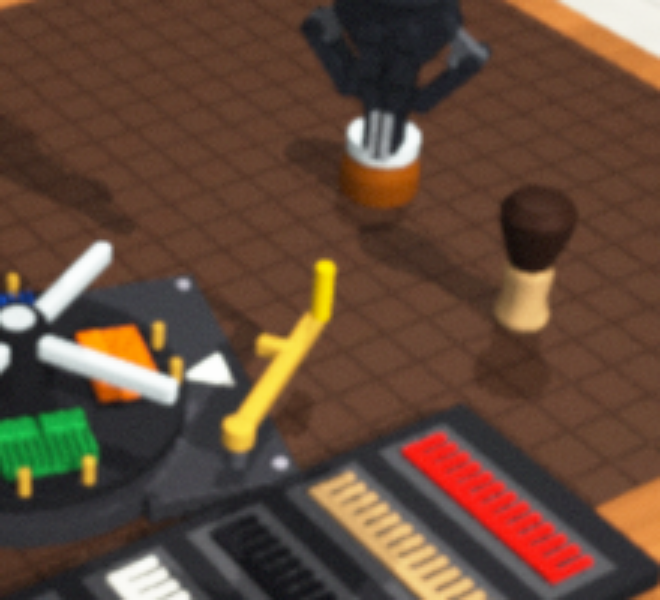

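The wrist view shows the post at (283,235), left of the fingertip at (320,300), and the brush up at (470,35), well away. I'll lower and then swing the arm.

```bash
python3 -m crank '[[0,0.045,0,0,0],[0,0.045,0,0,0],[0,0.034,0,0,0],[0,0,0,0,0],[0,0,0,0,0]]'
python3 -m crank '[[0,0,-0.004,0,0],[0,0,-0.004,0,0],[0,0,-0.003,0,0],[0,0,0,0,0]]'
python3 -m crank '[[0,0,-0.0058,-0.0007,-0.04],[0,0,-0.0058,-0.0007,-0.04],[0,0,-0.0058,-0.0007,-0.04],[0,0,-0.0058,-0.0007,-0.04],[0,0,-0.0058,-0.0007,-0.04]]'
cat > lk.py <<'E'
from h import *; from station import manip,snapshot
import sys
st=manip.sense(); T=TT(st); print('pivot in tool',togo(st,(.7005,.043,.08)).round(4),'yaw',np.degrees(np.arctan2(T[1,1],T[0,1])).round(2), st["tcp_pos"].round(4),st["force"].round(1))
s=snapshot("wrist"); np.savez(f"pics/{sys.argv[1]}.npz",T=T,**s); cv2.imwrite(f"pics/{sys.argv[1]}.png",s["image"])
P=ex(s,T); hsv=cv2.cvtColor(s["image"],cv2.COLOR_BGR2HSV)
m=((cv2.inRange(hsv,(15,120,90),(35,255,255))>0)&(P[...,2]>.094)&(P[...,2]<.1)).astype(np.uint8)
N,l,sta,ce=cv2.connectedComponentsWithStats(m)
for i in range(1,N):
    if sta[i,4]>40:
        p=P[l==i].mean(0); v=p[:2]-[.7005,.043]; print('post',sta[i,4],ce[i].round(),p.round(4),'r',np.hypot(*v).round(4),'lock deg',(161.9-np.degrees(np.arctan2(v[1],v[0]))).round(2))
E
python3 lk.py w13
```

```text
t: 13.1
tcp_pos: [0.6541, 0.1859, 0.0726]
tool_rot: [0.347, 0.615, -0.346, 0.618]
force: [0.3, 1.0, -0.5]
finger_gap: 0.001
t: 13.5
tcp_pos: [0.6429, 0.1799, 0.0716]
tool_rot: [0.347, 0.616, -0.346, 0.617]
force: [0.2, 0.1, 0.3]
finger_gap: 0.0
t: 14.0
tcp_pos: [0.6176, 0.1661, 0.0708]
tool_rot: [0.283, 0.648, -0.282, 0.649]
force: [-0.3, 1.6, 0.1]
finger_gap: 0.003
pivot in tool [-0.0092 -0.023   0.1466] yaw 42.89 [0.6176 0.1661 0.0708] [-0.3  1.6  0.1]
post 544 [265. 340.] [0.6016 0.1517 0.0952] r 0.147 lock deg 29.61
```

View pics/w13.png

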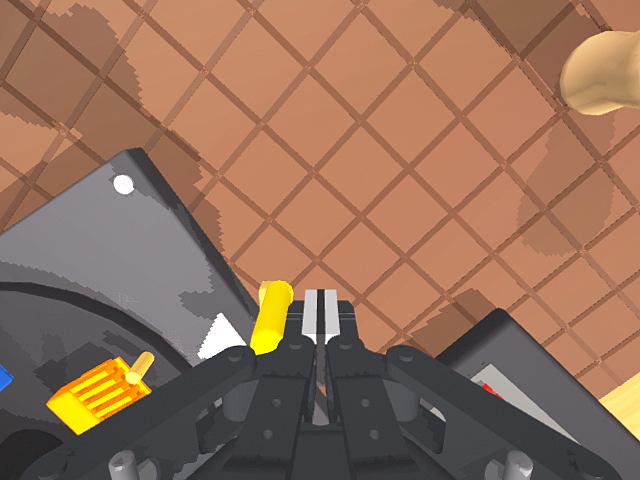

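The post at (265,320) is being carried along with the finger, with about 30° left.

```bash
python3 -m crank '[[0,0,-0.0058,-0.0007,-0.04],[0,0,-0.0058,-0.0007,-0.04],[0,0,-0.0058,-0.0007,-0.04],[0,0,-0.0058,-0.0007,-0.04],[0,0,-0.0058,-0.0007,-0.04]]'
python3 -m crank '[[0,0,-0.0058,-0.0007,-0.04],[0,0,-0.0058,-0.0007,-0.04],[0,0,-0.0058,-0.0007,-0.04],[0,0,-0.0058,-0.0007,-0.04],[0,0,0,0,0]]'
python3 lk.py w14
```

```text
t: 14.55
tcp_pos: [0.5953, 0.1472, 0.0706]
tool_rot: [0.217, 0.673, -0.216, 0.673]
force: [-0.2, 1.4, 0.1]
finger_gap: -0.002
t: 15.05
tcp_pos: [0.5802, 0.1286, 0.0704]
tool_rot: [0.163, 0.688, -0.163, 0.688]
force: [0.5, 0.2, 0.8]
finger_gap: -0.0
pivot in tool [-0.0096 -0.0225  0.1459] yaw 63.36 [0.5802 0.1286 0.0704] [0.5 0.2 0.8]
post 598 [264. 340.] [0.5698 0.1098 0.0953] r 0.1467 lock deg 8.97
```

View pics/w14.png

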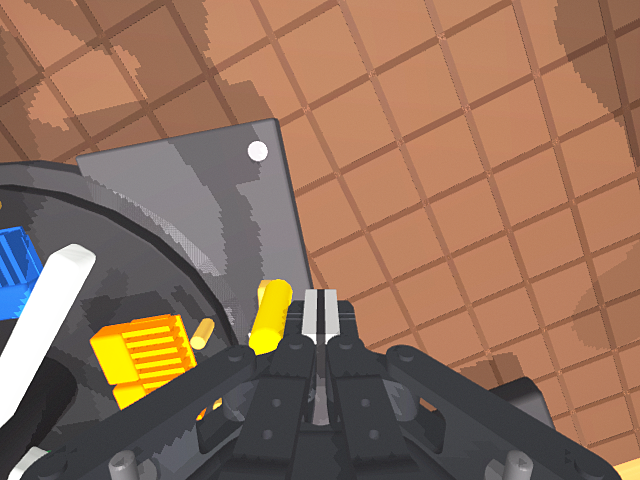

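```bash
python3 -m crank '[[0,0,-0.0058,-0.0007,-0.04],[0,0,-0.0058,-0.0007,-0.04],[0,0,-0.0044,-0.0005,-0.03],[0,0,-0.0029,-0.0004,-0.02],[0,0,0,0,0]]'
python3 lk.py w15
python3 -m crank '[[0,0,-0.0015,-0.0002,-0.01],[0,0,-0.0015,-0.0002,-0.01],[0,0,0,0,0]]'
python3 lk.py w16
```

```text
t: 15.6
tcp_pos: [0.5709, 0.1125, 0.0703]
tool_rot: [0.118, 0.697, -0.118, 0.697]
force: [-0.6, -0.2, 0.0]
finger_gap: -0.002
pivot in tool [-0.0096 -0.023   0.1452] yaw 70.83 [0.5709 0.1125 0.0703] [-0.6 -0.2  0. ]
post 629 [265. 339.] [0.5628 0.0929 0.0953] r 0.1464 lock deg 1.83
t: 15.95
tcp_pos: [0.5694, 0.1098, 0.0703]
tool_rot: [0.11, 0.698, -0.11, 0.699]
force: [-0.7, 0.1, 0.7]
finger_gap: -0.005
pivot in tool [-0.0097 -0.0231  0.1453] yaw 72.03 [0.5694 0.1098 0.0703] [-0.7  0.1  0.7]
post 642 [265. 339.] [0.5617 0.0903 0.0953] r 0.1466 lock deg 0.71
```

```bash
python3 -m crank '[[0,0,-0.0015,0,0],[0,0,-0.001,0,0],[0,0,0,0,0]]'
python3 lk.py w17
python3 -m crank '[[0,0,-0.0015,0,0],[0,0,-0.001,0,0],[0,0,0,0,0]]'
python3 lk.py w18
```

```text
t: 16.3
tcp_pos: [0.5684, 0.1073, 0.0702]
tool_rot: [0.111, 0.698, -0.111, 0.698]
force: [0.5, 0.0, 0.1]
finger_gap: -0.001
pivot in tool [-0.0098 -0.0204  0.1455] yaw 72.01 [0.5684 0.1073 0.0702] [0.5 0.  0.1]
post 622 [265. 339.] [0.5608 0.0878 0.0953] r 0.1467 lock deg -0.32
t: 16.65
tcp_pos: [0.5682, 0.1065, 0.0703]
tool_rot: [0.112, 0.698, -0.11, 0.699]
force: [1.7, 5.2, -0.9]
finger_gap: -0.001
pivot in tool [-0.0097 -0.0194  0.1454] yaw 71.95 [0.5682 0.1065 0.0703] [ 1.7  5.2 -0.9]
post 610 [266. 339.] [0.5606 0.0871 0.0952] r 0.1466 lock deg -0.62
```

```bash
python3 -m crank '[[0,0,-0.0015,0,0],[0,0,0,0,0]]'
python3 lk.py w19
python3 -m crank '[[0,0,0.005,0,0],[0,0,0.015,0,0],[0,0,0.015,0,0],[0,-0.04,0,0,0],[0,-0.045,0,0,0]]'
python3 -m crank '[[0,-0.045,0,0.02,0],[0,-0.045,0,0.03,0],[0,-0.04,0,0.02,0],[0,-0.02,0,0,0],[0,0,0,0,0]]'
python3 look.py w20; python3 lk.py w21
python3 - <<'E'
from h import *; from station import snapshot
s=snapshot("scene"); cv2.imwrite("pics/sc20.png",s["image"]); cv2.imwrite("pics/sc20c.png",cv2.resize(s["image"][150:320,230:500],None,fx=2.9,fy=2.9)); np.savez("pics/sc20.npz",**s)
E
```

```text
t: 16.9
tcp_pos: [0.5682, 0.1063, 0.0703]
tool_rot: [0.113, 0.698, -0.11, 0.699]
force: [2.3, 10.4, -1.3]
finger_gap: -0.0
pivot in tool [-0.0096 -0.019   0.1455] yaw 71.9 [0.5682 0.1063 0.0703] [ 2.3 10.4 -1.3]
post 597 [266. 339.] [0.5606 0.087  0.0953] r 0.1467 lock deg -0.65
t: 17.45
tcp_pos: [0.5768, 0.1381, 0.1539]
tool_rot: [0.11, 0.7, -0.11, 0.697]
force: [1.5, 0.3, 1.1]
finger_gap: -0.004
t: 17.95
tcp_pos: [0.6452, 0.1166, 0.3062]
tool_rot: [0.111, 0.695, -0.11, 0.702]
force: [1.6, 0.6, 0.7]
finger_gap: -0.002
t 17.95 tcp [0.6452 0.1166 0.3062] F [1.6 0.6 0.7] hub in tool [ 0.2255 -0.186  -0.0235] yaw 72.03
peg [156.  64.] [ 4.702e-01 -3.000e-04] 0.1106 151.56 top (array([ 0.4696, -0.0012]), np.float64(152.1))
peg [114.  65.] [ 0.4578 -0.0423] 0.1102 174.45 top (array([ 0.4572, -0.0432]), np.float64(174.93))
peg [250. 150.] [0.5783 0.0587] 0.1123 84.46 top (array([0.5784, 0.058 ]), np.float64(84.38))
peg [ 52. 155.] [ 0.5166 -0.1507] 0.1101 -117.51 top (array([ 0.5164, -0.152 ]), np.float64(-117.3))
peg [253. 189.] [0.62   0.0464] 0.1125 62.15 top (array([0.6205, 0.0455]), np.float64(61.74))
peg [ 62. 194.] [ 0.5584 -0.1633] 0.1106 -94.71 top (array([ 0.5584, -0.1647]), np.float64(-94.63))
peg [152. 262.] [ 0.6667 -0.1041] 0.1115 -27.25 top (array([ 0.6672, -0.1053]), np.float64(-27.69))
peg [188. 261.] [ 0.679 -0.062] 0.1118 -4.61 top (array([ 0.6797, -0.0632]), np.float64(-5.18))
spoke 928 [185. 116.] r 0.082 ang 118.07
spoke 881 [ 64. 119.] r 0.081 ang -151.12
spoke 713 [200. 230.] r 0.081 ang 28.26
spoke 680 [ 94. 232.] r 0.08 ang -60.98
pivot in tool [ 0.2234 -0.0527  0.0765] yaw 72.04 [0.6433 0.1167 0.3033] [-0.1 -0.5 -0.6]
post 146 [264. 132.] [0.5628 0.0877 0.0953] r 0.1448 lock deg -0.12
```

View pics/w20.png

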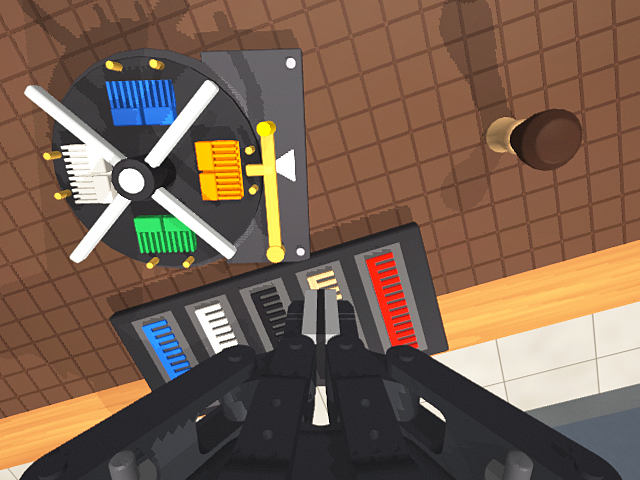

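View pics/sc20c.png

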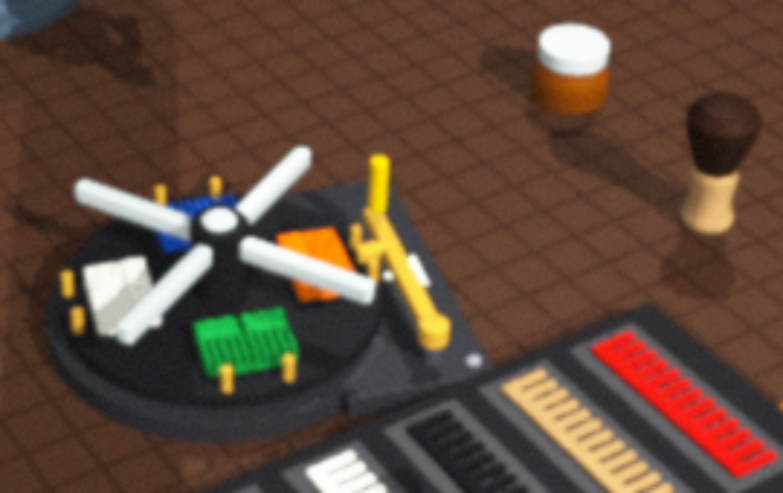

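The nose at (253,170) sits between the two orange pegs at (250,150) and (253,189), in line with the arrow at (286,165). The lock measures −0.1° (home), and the hand is up and clear. I'll let the arm settle, check the loose items haven't moved, and hand in.

```bash
python3 -m crank '[[0,0,0,0,0],[0,0,0,0,0],[0,0,0,0,0]]'; python3 - <<'E'
from h import *; from station import manip
a=np.load("pics/scene0.npz")["image"].astype(int); b=np.load("pics/sc20.npz")["image"].astype(int)
for n,(u0,u1,v0,v1) in dict(jar=(410,445,155,195),brush=(462,495,178,235),clipper=(120,190,260,322)).items(): print(n,abs(a-b)[v0:v1,u0:u1].mean().round(2))
print(manip.sense()["qd"].round(3)); manip.sign_off()
E
```

```text
t: 18.4
tcp_pos: [0.642, 0.1161, 0.3006]
tool_rot: [0.11, 0.699, -0.111, 0.698]
force: [-0.6, 0.5, -0.7]
finger_gap: -0.002
jar 5.65
brush 2.3
clipper 2.14
[-0.002 -0.005 -0.007  0.001  0.001 -0.001]
the job is handed in; nothing more can be done
```

The carousel is turned so the orange compartment faces the arrow, the lock arm is home between its pegs, and the job was handed in at about 18.4 s of the 72 s allowed.

- **Carousel:** I pushed one spoke clockwise through about 49° with the closed fingertip, at roughly 1–3 N. The orange compartment ended at about 73.2–73.5°, against 73.5° for the arrow and base screws. Readings from the white and green pegs differed from that by up to 0.5°. It had not moved when I checked again after locking.
- **Lock:** I pushed the post until it stopped against about 10 N. The last overhead view put it at −0.1° (home), with the nose between the two orange pegs. While the finger was still touching it, it read −0.65°; I put that down to camera bias at close range.
- **Loose items:** My path never came near the brush, the jar or the clipper. Comparing first and last pictures, brush and clipper changed only slightly (mean difference about 2 grey levels). The jar changed more (5.7), though it looks to be in the same place; I took this for the arm's changed shadow and did not re-measure its position.
- **Hand:** It was raised to about 0.30 m and still, touching nothing, at hand-in.

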